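Pull the tall card and stand it on the inspection easel

ROBOT

A 7-joint arm with a two-finger parallel gripper is mounted at the origin on the work surface. World frame = base frame: x ahead of the robot, y to its left, z up, the work surface at z = 0. Lengths are in m, angles in rad, forces in N, time in s.
With the tool pointing down it reaches from about 0.425 to 1.025 m from the base axis. Payload 3.6 kg.
Tool frame: the origin (TCP) lies on the mounting face of the last link; the fingertips stand 173 mm ahead of it and the grasp point (between the pads) lies 155 mm ahead of it; z points along the fingers, y is the line along which they close (so a half turn about z gives the same grasp; the last joint's range is limited). The gripper opens to 85 mm and grips with 20 to 120 N. Pads are 22 mm wide; open, the fingers measure 114 mm over their backs; the gripper's body (76 mm by 85 mm) begins 54 mm behind the grasp point. The pads swing forward as they close: fully open they stand 13 mm farther back than shut.
Start: joints at [-0.093, 0.591, 0.048, 1.609, -0.033, 0.943, -0.034], TCP at [0.725, 0, 0.405] pointing down, gripper open.
Joint ranges: [-2.69, 2.69], [-0.47, 2.24], [-1.27, 1.36], [0.19, 2.51], [-1.53, 4.68], [0.08, 2.07], [-3.09, 3.09]. Speed limits (rad/s): [2.57, 2.57, 3.14, 3.14, 3.14, 3.14, 3.14].

INTERFACE

Orientations are given as a unit quaternion [w, x, y, z].
In Python, from station import observe, read_camera, camera_info, hand_in gives the robot as it stands.
- The arm moves only by the tool servo_tool, never from a script. Its argument "steps" is a list of rows, each an object with "rot": the turn, a rotation vector about the tool's x, y, z in degrees, a list of three; "travel": the shift along the tool's x, y, z in m, a list of three; "jaw": the finger opening in m, from 0 to 0.0854. A call has 1 to 5 rows; each row is the pose to reach, as a shift and turn from the pose commanded when the call began, along the tool's axes at that moment; what a row does not reach only later rows make up. A row lasts 1/12 s, in which the tool goes at most 41.7 mm and 7.16 degrees, less where a joint would pass 70% of its speed; a pose out of reach is approached as far as the arm can. A call with a gripper value outside its range is refused whole. The fingers move at their own pace and stop on an object; "newtons" is the grip in N (left out, the last holds). Time passes only in rows, so rows that repeat a pose let the fingers close. It gives the time, the measured TCP pose, the force, the opening and the grip force at its end, in the units of the state.
- observe(): the state, without advancing time (a new reading comes with each control period).
- read_camera(name): name is "scene" or "side" or "wrist"; returns the picture (420x560x3 uint8, red, green, blue); there is no depth.
- camera_info(name): a dict with "fx", "fy", "cx", "cy" (pixels), "camera_from_world" (4x4, takes a point from world to camera coordinates); the wrist camera has in their place "T_tool_cam" (4x4, takes a point from camera to tool coordinates, whose origin is the TCP and whose axes are the flange's). Camera axes: x right, y down, z forward; pixel columns grow to the right and rows downward; lengths in m; the calibration is good to about 2 mm. A picture is of the moment at which its call begins: read the wrist's pose just before it. camera_info takes no time and is no camera call.
- hand_in(): hands the job in; it is judged then, once.
The state is a dict: "time_s": time; "joint_pos": joint angles; "qvel": joint speeds; "joint_efforts": joint torques, N m; "ee_pos": TCP position; "orientation": TCP orientation; "ft_force": force on the tool from outside, world axes, zero at the start; "torque": the same for the moment, N m; "gripper_width": opening from 0.0 (shut) to 1.0 (fully open); "gripper_force": force on a finger pad.
Only numpy, scipy, OpenCV 4.12 (cv2) and the standard library are available. Lean on these libraries where they do the work, as an engineer would, in place of code of your own. Each camera call takes 0.05 s, during which the arm holds its last target. There are 200 camera calls.

TASK

Slide the tall circuit card up out of its leaning slot in the card rack and stand it on the steel inspection easel, component side facing up, its lower edge down on the ledge between the two end stops and its back leaning on the plate. Keep hold of it until it stands on the ledge, then let go. Leave the two short cards in their slots and everything else on the bench where it is.

Things in the scene. Friction and masses are not known exactly. Their poses are not given: they have to be found in the camera images.
- tall_card: The tall circuit card. Origin: middle of lower edge; z up the card, x out of the component side, y along the edge. Green board 120 wide, 4 thick, 150 mm tall over all; aluminium grip strip on the uppermost 24 mm, 10 thick (centred), 100 wide. Chips to 9 mm on +x side. 0.15 to 0.31 kg. Starts in any of the three slots, reaching 30 mm beyond the short cards.
- tall_card_top (a point): Middle of the tall card's top edge (top of its grip strip), 150 mm along z from its origin.
- short_card_a: A short circuit card; origin: middle of its lower edge; z up the card along its face, x square out of the component side, y along the lower edge. Like the tall one but 120 mm tall. Stays in its slot.
- short_card_b: The other short circuit card; origin: middle of its lower edge; z up the card along its face, x square out of the component side, y along the lower edge. Same as the first short card. Stays in its slot.
- rack: Fixed card rack, 190 x 136 x 92 mm high, aluminium sides; origin on the bench under the middle slot, x along the row (about away from the robot). Slots 58 mm apart, floors 26 mm up, leaning 25 deg from vertical, card tops to -x (the robot), component sides up and to +x. Guides at both card edges run 80 mm up the card from the floor; gap 7 mm for the 4 mm board, 124 across for 120.
- slot0 (a point): Floor of the slot nearest the robot, middle.
- slot1 (a point): Floor of the middle slot, middle.
- slot2 (a point): Floor of the farthest slot, middle.
- easel: Fixed steel easel on a white 150 mm base, origin on the bench. Back plate 132 wide leans 25 deg from vertical, top to -x (about towards the robot), reaching 100 mm up the slope from the ledge; its open face looks up and to +x. Ledge square to the plate, with a front lip 8 mm high, 12 mm off the plate, and end stops 132 mm apart, 20 mm high.
- easel_seat (a point): Middle of the inner corner where the ledge meets the face of the easel's back plate, 34 mm above the bench; axes as the easel's (x level, z up). The card's lower back edge belongs along this corner.
- solder_spool: Solder spool standing on end, 54 diameter, 34 mm high; origin underneath. Stands between rack and easel.
- flux_jar: Small amber jar, 48 diameter, 55 mm high; origin underneath.
- screwdriver: Screwdriver lying on the bench, 160 mm long, along its x.
- tweezers: Steel tweezers lying on the bench, 120 mm long, 8 mm high, along x.
Mind the look-alikes: they are no part of the job. Leave any blue or red look-alike of the tall_card alone. Leave any red look-alike of the easel alone.

How it is judged:
On the way, in this order (a step that is already met when the one before it is completed fails the run):
1. the tall card, gripped by the fingers, has been drawn up the slot until it is clear of the guides (height (world z) of tall_card above 0.099 m and contact force between the fingers and tall_card above 0.5 N), for 0.1 s.
2. the tall card stands on the easel's ledge, leaning as the plate does, while still held by the fingers (x of tall_card in the frame of easel_seat between -0.01 and 0.014 m and y of tall_card in the frame of easel_seat between -0.01 and 0.01 m and z of tall_card in the frame of easel_seat between -0.006 and 0.009 m and angle between tall_card's own z axis and vertical between 0.33 and 0.57 rad and angle between tall_card's own x axis and vertical below 1.4 rad and x of tall_card_top in the frame of easel_seat below -0.03 m and contact force between tall_card and easel above 0.3 N and contact force between the fingers and tall_card above 0.5 N), for 0.1 s.
At the end, for the whole second after the job is handed in: The tall card rests released and still, lower edge on the ledge (origin from the seat corner: x -10..14, y +-10, z -6..9 mm), leaning 19 to 32.5 deg, top to the easel's -x, components up; short cards within 20 mm and other loose things within 30 mm of their start (x of tall_card in the frame of easel_seat between -0.01 and 0.014 m and y of tall_card in the frame of easel_seat between -0.01 and 0.01 m and z of tall_card in the frame of easel_seat between -0.006 and 0.009 m and angle between tall_card's own z axis and vertical between 0.33 and 0.57 rad and angle between tall_card's own x axis and vertical below 1.4 rad and x of tall_card_top in the frame of easel_seat below -0.03 m and contact force between tall_card and easel above 0.3 N and linear speed of tall_card below 0.02 m/s and angular speed of tall_card below 0.2 rad/s and contact force between the fingers and tall_card below 0.05 N); the robot touches nothing.
It fails at once if a short card is pulled or knocked more than 20 mm (distance of any of short_card_a, short_card_b from where it was at the start of the episode above 0.02 m).
It fails at once if another loose thing on the bench is moved more than 30 mm (distance of any of solder_spool, flux_jar, screwdriver, tweezers from where it was at the start of the episode above 0.03 m).
It also fails if it takes over 48 s, if anything falls off the work surface, if the arm or the gripper's body presses on something with over 40 N, if the wrist force passes 120 N, or if a joint passes its speed limit or range.

## Working session

There is one attempt and no reset: what is moved stays moved. The work goes in short steps, Python scripts to look and compute and a tool call to move; the robot and the scene stay as the last step left them, time stands still between calls to the robot, and variables do not carry over. Pictures are saved under pics/ and viewed, at most 14 in all, crops included, and the job is handed in when it is done.

Besides the shell and the picture viewer there is one more tool, called after "Emit:" as name([rows], argument=value, ...), one row to a line, values as JSON. servo_tool: Moves the arm, as the interface text tells. Its arguments: {"type":"object","properties":{"steps":{"type":"array"},"newtons":{"type":"number"}},"required":["steps"]}

```bash
mkdir -p pics; ls; python3 - <<'E'
from station import *
import cv2,json
for n in ["scene","side","wrist"]:
    cv2.imwrite(f"pics/{n}0.png",cv2.cvtColor(read_camera(n),cv2.COLOR_RGB2BGR))
    c=camera_info(n); print(n,{k:(v if not hasattr(v,'tolist') else v.tolist()) for k,v in c.items()})
s=observe(); print(s)
E
```

```text
pics
scene {'fx': 391.78556843825623, 'fy': 391.78556843825623, 'cx': 278.6328294360145, 'cy': 216.1980423160547, 'camera_from_world': [[-0.5722235288171318, 0.8198767220212309, -0.019036642450562337, 0.21274059447842547], [0.46052569220061745, 0.3020382761515652, -0.8346789601772244, -0.10436197846262484], [-0.6785840551407111, -0.48638980296374656, -0.5504077031452926, 1.484722779311504], [0.0, 0.0, 0.0, 1.0]]}
side {'fx': 417.1042350544501, 'fy': 417.1042350544501, 'cx': 274.1646315907772, 'cy': 206.1138161860288, 'camera_from_world': [[0.9625686933452811, -0.2708427629638679, -0.010281456203085156, -0.4006712873360102], [-0.19702335320031106, -0.6731588901906242, -0.7127684805398122, 0.1954961807438389], [0.18612713097574834, 0.6881143119478225, -0.7013240226937272, 1.0272973941958259], [0.0, 0.0, 0.0, 1.0]]}
wrist {'fx': 368.08367105150523, 'fy': 368.08367105150523, 'cx': 283.34029394437323, 'cy': 215.63592087819367, 'T_tool_cam': [[0.0015147991721430663, -0.9597707119546546, -0.2807808502329181, 0.07237052030700347], [0.9999987784387578, 0.001562064171562196, 5.5466317062187405
[... 181 characters left out ...]
.09349673,  0.59192328,  0.04828327,  1.6095258 , -0.03329375,
        0.94275312, -0.03368827]), 'qvel': array([-0.00072291, -0.0019472 , -0.00139709, -0.00232439,  0.00039868,
        0.00097074,  0.00042791]), 'joint_efforts': array([ 2.83839137e-03, -5.49247491e+01,  1.54947661e+00, -1.98453355e+01,
        9.54968476e-03,  5.72513367e-03,  5.49048636e-06]), 'ee_pos': array([7.24655441e-01, 4.20530695e-05, 4.03792523e-01]), 'orientation': array([-6.05645845e-04,  7.07066029e-01,  7.07146955e-01, -6.69438689e-04]), 'ft_force': array([ 0.34996173,  0.62695329, -0.75855932]), 'torque': array([-0.000176  ,  0.01794487,  0.04984261]), 'gripper_force': 0.0, 'gripper_width': 1.0037981611265017}
```

View pics/scene0.png

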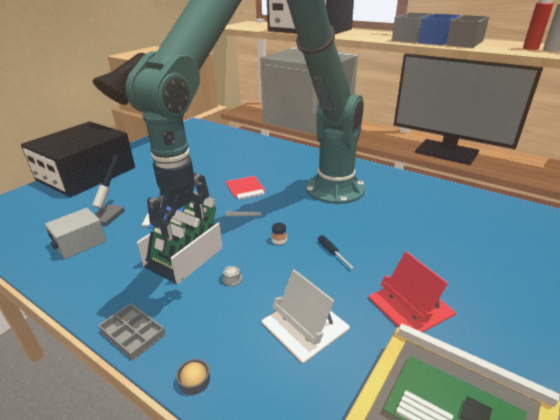

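View pics/side0.png

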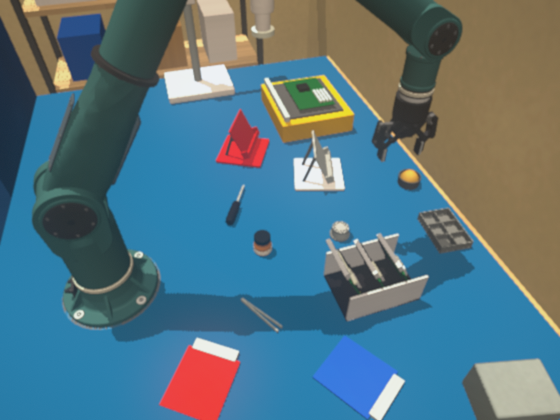

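View pics/wrist0.png

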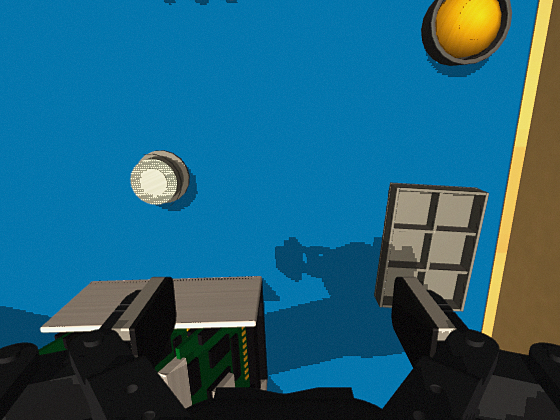

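The scene picture shows the rack at about (185,240), half hidden by the arm, the white easel at (305,310), and the red easel look-alike at (412,290). In the side picture the rack is at (375,275), with strip ends near (345,262), (370,260) and (393,258). The easel is at (320,165), the spool at (341,230) and the jar at (263,243). The wrist picture shows the rack's left side at the bottom (60–265, 280–330).

```bash
cat > h.py <<'E'
from station import *
import numpy as np, cv2
from scipy.spatial.transform import Rotation as R
def cam(n,s=None):
    c=camera_info(n); K=np.array([[c['fx'],0,c['cx']],[0,c['fy'],c['cy']],[0,0,1.]])
    if n=='wrist':
        s=s or observe(); T=np.eye(4); q=s['orientation']; T[:3,:3]=R.from_quat(q[[1,2,3,0]]).as_matrix(); T[:3,3]=s['ee_pos']
        return K,np.linalg.inv(T@np.array(c['T_tool_cam']))
    return K,np.array(c['camera_from_world'])
def ray(C,p):
    K,E=C; Ri=E[:3,:3].T; return -Ri@E[:3,3], Ri@np.linalg.solve(K,[p[0],p[1],1.])
def onz(C,p,z):
    o,d=ray(C,p); return o+d*(z-o[2])/d[2]
def tri(*obs):
    A=np.zeros((3,3));b=np.zeros(3); L=[ray(C,p) for C,p in obs]
    for o,d in L:
        d=d/np.linalg.norm(d);P=np.eye(3)-np.outer(d,d);A+=P;b+=P@o
    x=np.linalg.solve(A,b); return x,[1000*np.linalg.norm(np.cross(x-o,d/np.linalg.norm(d))) for o,d in L]
def proj(C,X):
    K,E=C; v=K@(E[:3,:3]@np.asarray(X)+E[:3,3]); return v[:2]/v[2]
E
python3 - <<'E'
from h import *
np.set_printoptions(precision=3,suppress=True)
S,D=cam('scene'),cam('side')
print('rack',onz(D,(375,275),.06),'easel base side',onz(D,(318,175),.01),'scene',onz(S,(305,325),.01))
print('spool',onz(D,(341,230),.02),'jar',onz(D,(263,243),.03))
a=cv2.imread('pics/scene0.png')[255:365,250:360]; b=cv2.imread('pics/side0.png')[120:205,280:360]
c=cv2.imread('pics/side0.png')[220:325,315:435]
z=lambda i:cv2.resize(i,(400,400),interpolation=cv2.INTER_CUBIC)
cv2.imwrite('pics/e1.png',np.hstack([z(a),z(b)])); cv2.imwrite('pics/r1.png',cv2.resize(c,None,fx=5,fy=5,interpolation=cv2.INTER_CUBIC))
E
```

```text
rack [ 0.607 -0.188  0.06 ] easel base side [0.626 0.241 0.01 ] scene [0.633 0.258 0.01 ]
spool [ 0.603 -0.003  0.02 ] jar [0.387 0.003 0.03 ]
```

View pics/e1.png

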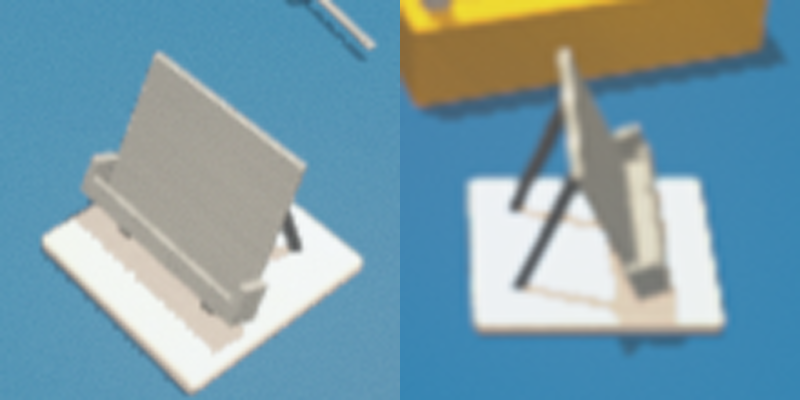

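View pics/r1.png

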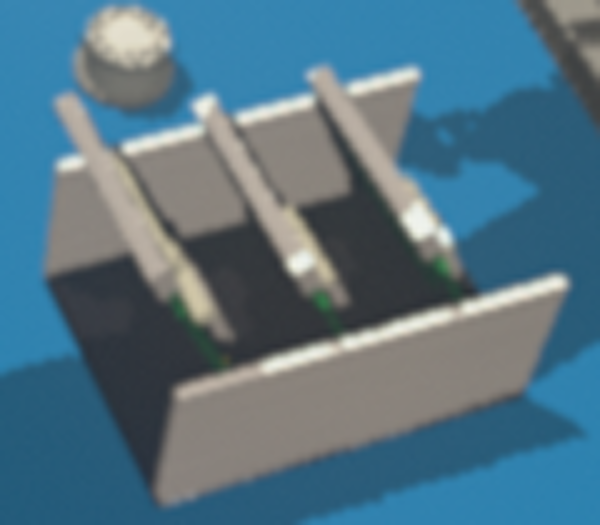

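The slot0 strip, the leftmost in the side crop, stands highest, and its ends are at crop pixels (70,100) and (165,290). The easel's plate top corners are at scene (294,270) and (333,300). I'll move the wrist over the rack for two views.

Emit:
servo_tool([
  {"rot":[0,0,0],"travel":[-0.04,-0.014,-0.007],"jaw":0.085},
  {"rot":[0,0,0],"travel":[-0.08,-0.028,-0.014],"jaw":0.085},
  {"rot":[0,0,0],"travel":[-0.12,-0.042,-0.022],"jaw":0.085},
  {"rot":[0,0,0],"travel":[-0.16,-0.056,-0.03],"jaw":0.085},
  {"rot":[0,0,0],"travel":[-0.2,-0.068,-0.037],"jaw":0.085},
])

```text
time_s: 0.57
ee_pos: [0.6576, -0.1957, 0.4408]
orientation: [-0.0, 0.707, 0.707, -0.0]
ft_force: [0.1, 0.1, -1.1]
gripper_width: 0.994
gripper_force: 0.0
```

Emit:
servo_tool([
  {"rot":[0,0,0],"travel":[-0.03,-0.01,-0.005],"jaw":0.085},
  {"rot":[0,0,0],"travel":[-0.05,-0.017,-0.009],"jaw":0.085},
  {"rot":[0,0,0],"travel":[-0.05,-0.017,-0.009],"jaw":0.085},
  {"rot":[0,0,0],"travel":[-0.05,-0.017,-0.009],"jaw":0.085},
])

```text
time_s: 0.9
ee_pos: [0.6409, -0.2462, 0.4497]
orientation: [0.0, 0.709, 0.706, -0.0]
ft_force: [0.6, 0.5, 0.2]
gripper_width: 0.992
gripper_force: 0.0
```

```bash
cat > snap.py <<'E'
import sys,pickle
from h import *
n=sys.argv[1]; s=observe(); i=read_camera('wrist')[:,:,::-1]; cv2.imwrite(f'pics/{n}.png',i); pickle.dump(s,open(f'pics/{n}.pkl','wb'))
print(s['time_s'],s['ee_pos'].round(4),s['orientation'].round(4),s['joint_pos'].round(3))
E
python3 snap.py wa
```

```text
0.9 [ 0.6409 -0.2462  0.4497] [ 1.000e-04  7.085e-01  7.057e-01 -2.000e-04] [ 0.254  0.499  0.069  1.661 -0.039  0.982  0.332]
```

Emit:
servo_tool([
  {"rot":[0,0,0],"travel":[0,-0.04,0],"jaw":0.085},
  {"rot":[0,0,0],"travel":[0,-0.08,0],"jaw":0.085},
  {"rot":[0,0,0],"travel":[0,-0.12,0],"jaw":0.085},
  {"rot":[0,0,0],"travel":[0,-0.12,0],"jaw":0.04},
  {"rot":[0,0,0],"travel":[0,-0.12,0],"jaw":0.04},
])

```text
time_s: 1.37
ee_pos: [0.5199, -0.2422, 0.449]
orientation: [-0.002, 0.707, 0.708, -0.0]
ft_force: [0.8, 0.9, -0.2]
gripper_width: 0.744
gripper_force: 0.0
```

```bash
python3 snap.py wb; python3 - <<'E'
import cv2,numpy as np
a=cv2.imread('pics/wa.png');b=cv2.imread('pics/wb.png')
cv2.imwrite('pics/wab.png',np.hstack([cv2.resize(a[0:420,0:400],(400,420)),cv2.resize(b[:,160:560],(400,420))]))
E
```

```text
1.3667 [ 0.5199 -0.2422  0.449 ] [-1.600e-03  7.066e-01  7.076e-01 -3.000e-04] [ 0.303  0.351  0.07   1.913 -0.032  0.882  0.391]
```

View pics/wab.png

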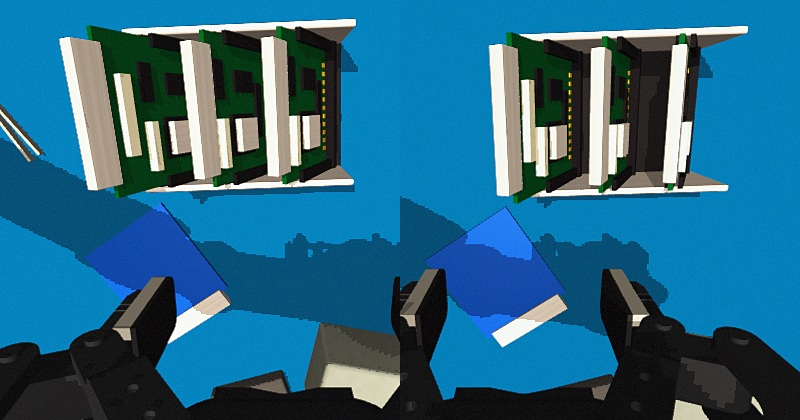

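Both pictures show the tall card in slot0 (the leftmost, with the longest board), component side to +x. In view A its white top face runs from (60,38) to (101,190). In view B it runs from (250,45) to (281,195). I'll triangulate the white top-face corners.

```bash
python3 - <<'E'
from h import *
import pickle
np.set_printoptions(precision=4,suppress=True)
C={};V={}
for n in ['wa','wb']:
    i=cv2.imread(f'pics/{n}.png');C[n]=cam('wrist',pickle.load(open(f'pics/{n}.pkl','rb')))
    g=i.min(2); m=((g>225)).astype(np.uint8); m[210:]=0
    L=[]
    for c in cv2.findContours(m,cv2.RETR_EXTERNAL,cv2.CHAIN_APPROX_NONE)[0]:
        if cv2.contourArea(c)<600: continue
        r=cv2.minAreaRect(c);b=cv2.boxPoints(r); b=b[np.argsort(b[:,1])]
        L.append(np.array([*sorted(b[:2].tolist()),*sorted(b[2:].tolist())]))  # TL TR BL BR
    L=sorted(L,key=lambda b:b[:,0].mean()); V[n]=[b for b in L if np.ptp(b[:,1])>100]
    print(n,[ (b.round(0).tolist()) for b in V[n]])
for k in range(min(map(len,V.values()))):
    P=[]
    for j in range(4):
        x,e=tri(*[(C[n],V[n][k][j]) for n in V]); P.append(x); 
    P=np.array(P); print(k,P,'err',np.round(e,1)); m=P.mean(0)
    d=P[0]+P[1]-P[2]-P[3]; print(' mid',m,'len',np.linalg.norm(d)/2,'w',np.linalg.norm(P[1]-P[0]),np.linalg.norm(P[3]-P[2]),'yaw',np.degrees(np.arctan2(-d[0],d[1])))
E
```

```text
wa [[[59.0, 38.0], [69.0, 37.0], [88.0, 190.0], [98.0, 189.0]], [[180.0, 41.0], [190.0, 40.0], [194.0, 179.0], [205.0, 178.0]], [[261.0, 37.0], [273.0, 37.0], [267.0, 175.0], [279.0, 175.0]]]
wb [[[249.0, 44.0], [261.0, 44.0], [256.0, 196.0], [268.0, 195.0]], [[351.0, 47.0], [364.0, 47.0], [348.0, 184.0], [361.0, 184.0]], [[433.0, 43.0], [447.0, 44.0], [422.0, 182.0], [435.0, 183.0]]]
0 [[ 0.4948 -0.1303  0.1597]
 [ 0.5029 -0.1301  0.1629]
 [ 0.4974 -0.2307  0.1577]
 [ 0.5065 -0.229   0.1615]] err [0.1 0.1]
 mid [ 0.5004 -0.1801  0.1604] len 0.09970501675255707 w 0.00869935217532709 0.01000259934044717 yaw 1.7790220005232804
1 [[ 0.5652 -0.1274  0.1315]
 [ 0.5736 -0.1278  0.1359]
 [ 0.5682 -0.2276  0.1298]
 [ 0.5774 -0.2264  0.1347]] err [0. 0.]
 mid [ 0.5711 -0.1773  0.133 ] len 0.09946205032741913 w 0.00946607312118719 0.010526263885261919 yaw 1.9494842551125526
2 [[ 0.6234 -0.125   0.1318]
 [ 0.6316 -0.1258  0.1356]
 [ 0.6262 -0.2248  0.1322]
 [ 0.6352 -0.2243  0.1362]] err [0.4 0.4]
 mid [ 0.6291 -0.175   0.134 ] len 0.09915306968474405 w 0.009081988988333295 0.009905032713377492 yaw 1.8567672943565308
```

Measured values agree with the text: tall card's top middle at (0.500, −0.180, 0.160), strip length 99.7 mm, yaw about 2°, and an expected z of 0.162. The short cards are 27 mm lower in z. Next I'll tilt the tool to the slot's lean and check joint room.

Emit:
servo_tool([
  {"rot":[-7,0,-0.5],"travel":[0,0,0],"jaw":0.04},
  {"rot":[-14,0,-1],"travel":[0,0,0],"jaw":0.04},
  {"rot":[-20,0,-1.5],"travel":[0,0,0],"jaw":0.04},
  {"rot":[-25,0,-1.9],"travel":[0,0,0],"jaw":0.04},
  {"rot":[-25,0,-1.9],"travel":[0,0,0],"jaw":0.04},
])

```text
time_s: 1.83
ee_pos: [0.5229, -0.2433, 0.4497]
orientation: [0.154, 0.678, 0.702, 0.155]
ft_force: [-0.5, -0.6, -0.9]
gripper_width: 0.465
gripper_force: 0.0
```

```bash
cat > plan.py <<'E'
from h import *
np.set_printoptions(precision=4,suppress=True)
def target(top,yaw,back,lean=25):   # tool pose for a card whose top middle is 'top'; grasp point 8 mm below it; back = extra retreat along the card
    a,p=np.radians(lean),np.radians(yaw)
    y=np.array([np.cos(a)*np.cos(p),np.cos(a)*np.sin(p),np.sin(a)]); z=np.array([np.sin(a)*np.cos(p),np.sin(a)*np.sin(p),-np.cos(a)])
    return np.c_[np.cross(y,z),y,z], np.array(top)-z*(0.147+back)
def rel(Rt,t,s=None):
    s=s or observe(); R0=R.from_quat(s['orientation'][[1,2,3,0]]).as_matrix()
    print('t',round(s['time_s'],2),'pos',s['ee_pos'],'q',s['joint_pos'],'F',s['ft_force'].round(1))
    print(' travel',R0.T@(t-s['ee_pos']),'rot',np.degrees(R.from_matrix(R0.T@Rt).as_rotvec()))
E
python3 - <<'E'
from plan import *
rel(*target([.5004,-.1801,.1604],2,.06))
s=observe();j=s['joint_pos'];r=np.hypot(*s['ee_pos'][:2]);print(r)
# wrist-tool length d from tilt: r=L1 s2+L2 s24+d*sin(tilt)
a=j[1]+j[3];print('d_r',(r-.63*np.sin(j[1])-.462*np.sin(a))/np.sin(np.pi-a-j[5]), 'sum',a+j[5])
E
```

```text
t 1.83 pos [ 0.5229 -0.2433  0.4497] q [ 0.4915  0.3038 -0.1176  2.0192 -0.3234  0.4343  0.6889] F [-0.5 -0.6 -0.9]
 travel [ 0.0644 -0.1407  0.0459] rot [0.1631 0.3461 0.0784]
0.5767593028752256
d_r 0.1358773731813414 sum 2.7572249405948877
```

The wrist is near the lower limit of joint 6, so I'll fit a small kinematic model to the recorded states and check that grasp and lift are reachable for several in-plane tool angles.

```bash
cat > kin.py <<'E'
from plan import *
import itertools,pickle
from scipy.optimize import least_squares
LO=np.array([-2.69,-.47,-1.27,.19,-1.53,.08,-3.09]);HI=np.array([2.69,2.24,1.36,2.51,4.68,2.07,3.09])
rot=lambda ax,a:R.from_euler(ax,a).as_matrix()
def fk(q,p,sg):
    h,L1,L2,d,off,a,b=p; A=rot('z',sg[0]*q[0])@rot('y',q[1]); x=np.array([0,0,h])+A@[0,0,0]
    A=A@rot('z',sg[1]*q[2]); x=x+A@[a,0,L1]; A=A@rot('y',q[3]); x=x+A@[b,0,L2]
    A=A@rot('z',sg[2]*q[4])@rot('y',q[5]); x=x+A@[0,0,d]; return A@rot('z',sg[3]*q[6]+off),x
def res(q,Rt,t,p,sg):
    A,x=fk(q,p,sg); return np.r_[(x-t)*10,R.from_matrix(A.T@Rt).as_rotvec()]
def ik(Rt,t,q0,p,sg):
    f=lambda q:np.r_[res(q,Rt,t,p,sg),1e-3*(q-q0)]
    return least_squares(f,np.clip(q0,LO+.001,HI-.001),bounds=(LO,HI))
E
cat > fit.py <<'E'
from kin import *
D=[pickle.load(open(f'pics/{n}.pkl','rb')) for n in ['wa','wb']]+[observe()]
Q=[(s['joint_pos'],R.from_quat(s['orientation'][[1,2,3,0]]).as_matrix(),s['ee_pos']) for s in D]
Q.append((np.array([-.09349673,.59192328,.04828327,1.6095258,-.03329375,.94275312,-.03368827]),R.from_quat([.707066,.707147,-.00067,-.0006]).as_matrix(),np.array([.72466,0,.4038])))
best=None
for sg in itertools.product([1,-1],repeat=4):
  for o in (np.pi/2,-np.pi/2,0,np.pi):
    r=least_squares(lambda p:np.concatenate([res(q,A,x,p,sg) for q,A,x in Q]),[.3,.63,.46,.13,o,0,0])
    if best is None or r.cost<best[0]: best=(r.cost,r.x,sg)
print(best); pickle.dump(best[1:],open('kin.pkl','wb'))
E
python3 fit.py; cat > chk.py <<'E'
from kin import *
p,sg=pickle.load(open('kin.pkl','rb')); q0=observe()['joint_pos']
for phi in (-25,-15,0,15,25,35):
    q=q0
    for back in (.06,0,.09,.12):
        Rt,t=target([.5004,-.1801,.1604],2,back); g=t+Rt@[0,0,.155]
        Rt=Rt@rot('y',np.radians(phi)); t=g-Rt@[0,0,.155]
        r=ik(Rt,t,q,p,sg); q=r.x; e=res(q,Rt,t,p,sg); print(phi,back,q.round(2),'err mm',(np.linalg.norm(e[:3])*100).round(1),'deg',np.degrees(np.linalg.norm(e[3:])).round(1))
E
python3 chk.py
```

```text
(np.float64(0.2483647517437036), array([0.9864, 0.5175, 0.7676, 0.2479, 1.7487, 0.0251, 0.3678]), (-1, -1, 1, -1))
-25 0.06 [-0.14  0.64  0.12  2.07 -1.53  0.38 -1.39] err mm 0.0 deg 0.0
-25 0 [-0.24  0.8   0.16  1.96 -1.53  0.37 -1.49] err mm 0.0 deg 0.0
-25 0.09 [-0.2   0.55  0.16  2.13 -1.43  0.37 -1.31] err mm 0.0 deg 0.0
-25 0.12 [-0.18  0.45  0.16  2.19 -1.38  0.38 -1.22] err mm 0.0 deg 0.0
-15 0.06 [-0.24  0.61  0.32  2.1  -1.35  0.08 -1.2 ] err mm 0.0 deg 0.0
-15 0 [-0.35  0.79  0.33  1.99 -1.53  0.08 -1.52] err mm 0.2 deg 0.8
-15 0.09 [-0.04  0.48  0.21  2.16 -1.21  0.1  -0.91] err mm 0.0 deg 0.0
-15 0.12 [ 0.1   0.37  0.13  2.23 -0.99  0.12 -0.59] err mm 0.0 deg 0.0
0 0.06 [ 1.28  0.64 -0.49  2.07  0.31  0.24  1.42] err mm 0.0 deg 0.0
0 0 [ 1.23  0.81 -0.44  1.96  0.28  0.18  1.44] err mm 0.0 deg 0.0
0 0.09 [ 1.3   0.53 -0.51  2.13  0.34  0.28  1.41] err mm 0.0 deg 0.0
0 0.12 [ 1.33  0.42 -0.55  2.19  0.37  0.33  1.4 ] err mm 0.0 deg 0.0
15 0.06 [ 1.17  0.63 -0.31  1.96  0.57  0.63  1.67] err mm 0.0 deg 0.0
15 0 [ 1.14  0.78 -0.3   1.86  0.57  0.57  1.69] err mm 0.0 deg 0.0
15 0.09 [ 1.18  0.54 -0.31  2.01  0.58  0.66  1.66] err mm 0.0 deg 0.0
15 0.12 [ 1.19  0.45 -0.31  2.06  0.59  0.7   1.65] err mm 0.0 deg 0.0
25 0.06 [ 1.18  0.7  -0.26  1.85  0.57  0.86  1.7 ] err mm 0.0 deg 0.0
25 0 [ 1.15  0.84 -0.25  1.76  0.56  0.81  1.71] err mm 0.0 deg 0.0
25 0.09 [ 1.19  0.62 -0.26  1.9   0.57  0.89  1.7 ] err mm 0.0 deg 0.0
25 0.12 [ 1.2   0.54 -0.26  1.95  0.58  0.92  1.69] err mm 0.0 deg 0.0
35 0.06 [ 1.19  0.79 -0.24  1.73  0.54  1.08  1.71] err mm 0.0 deg 0.0
35 0 [ 1.17  0.92 -0.23  1.64  0.53  1.04  1.72] err mm 0.0 deg 0.0
35 0.09 [ 1.21  0.73 -0.24  1.78  0.54  1.1   1.71] err mm 0.0 deg 0.0
35 0.12 [ 1.22  0.66 -0.24  1.82  0.54  1.13  1.71] err mm 0.0 deg 0.0
```

```bash
sed -i "s/rot('z',sg\[0\]\*q\[0\])/rot('z',sg[0]*q[0]+p[7])/; s/h,L1,L2,d,off,a,b=p;/h,L1,L2,d,off,a,b=p[:7];/" kin.py; sed -i "s/o,0,0\])/o,0,0,0])/; s/^print(best)/print(best[0],best[1].round(4),best[2])/" fit.py; python3 fit.py; python3 chk.py
```

```text
0.003503733778711785 [ 0.245   0.628   0.4484  0.1184  1.5029 -0.0012 -0.0241 -0.0695] (-1, -1, -1, -1)
-25 0.06 [ 0.67  0.39 -0.72  2.46  1.79  0.64 -1.68] err mm 0.0 deg 0.0
-25 0 [ 0.62  0.55 -0.72  2.46  1.93  0.77 -1.84] err mm 0.0 deg 0.0
-25 0.09 [ 0.71  0.31 -0.73  2.46  1.69  0.57 -1.57] err mm 0.0 deg 0.0
-25 0.12 [ 0.75  0.22 -0.73  2.45  1.56  0.51 -1.42] err mm 0.0 deg 0.0
-15 0.06 [ 0.86  0.38 -0.81  2.44  1.74  0.42 -1.52] err mm 0.0 deg 0.0
-15 0 [ 0.81  0.56 -0.84  2.44  1.94  0.59 -1.71] err mm 0.0 deg 0.0
-15 0.09 [ 0.95  0.32 -0.89  2.43  1.57  0.39 -1.33] err mm 0.0 deg 0.0
-15 0.12 [ 1.06  0.24 -0.96  2.42  1.34  0.35 -1.1 ] err mm 0.0 deg 0.0
0 0.06 [ 0.79  0.33 -0.5   2.38 -0.39  0.08  0.77] err mm 0.0 deg 0.0
0 0 [ 0.57  0.44 -0.26  2.37 -1.53  0.08  1.91] err mm 1.1 deg 2.6
0 0.09 [ 0.35  0.24  0.08  2.37 -1.    0.28  1.4 ] err mm 0.0 deg 0.0
0 0.12 [ 0.3   0.18  0.15  2.36 -0.84  0.34  1.25] err mm 0.0 deg 0.0
15 0.06 [ 1.03  0.43 -0.65  2.3  -0.65  0.33  1.14] err mm 0.0 deg 0.0
15 0 [ 0.98  0.56 -0.67  2.3  -0.65  0.18  1.16] err mm 0.0 deg 0.0
15 0.09 [ 1.06  0.36 -0.66  2.29 -0.63  0.41  1.12] err mm 0.0 deg 0.0
15 0.12 [ 1.1   0.29 -0.65  2.28 -0.63  0.49  1.12] err mm 0.0 deg 0.0
25 0.06 [ 0.99  0.47 -0.53  2.24 -0.77  0.55  1.33] err mm 0.0 deg 0.0
25 0 [ 0.97  0.59 -0.56  2.24 -0.81  0.42  1.39] err mm 0.0 deg 0.0
25 0.09 [ 1.02  0.41 -0.53  2.24 -0.75  0.62  1.3 ] err mm 0.0 deg 0.0
25 0.12 [ 1.04  0.35 -0.52  2.23 -0.73  0.69  1.28] err mm 0.0 deg 0.0
35 0.06 [ 1.    0.53 -0.49  2.19 -0.77  0.73  1.38] err mm 0.0 deg 0.0
35 0 [ 0.97  0.65 -0.51  2.18 -0.8   0.62  1.43] err mm 0.0 deg 0.0
35 0.09 [ 1.03  0.48 -0.49  2.18 -0.75  0.79  1.35] err mm 0.0 deg 0.0
35 0.12 [ 1.05  0.42 -0.49  2.18 -0.74  0.86  1.33] err mm 0.0 deg 0.0
```

The fit now holds, and rotating the tool +25° within the card plane keeps every joint well inside its range. Before grasping I'll look at the easel from the wrist in two views.

```bash
python3 - <<'E'
from plan import *
Rt=np.array([[0,1,0],[1,0,0],[0,0,-1.]]); rel(Rt,np.array([.69,.17,.45]))
S,D=cam('scene'),cam('side')
for a,b in [((294,270.1),(315.4,158.2)),((333.3,300.4),(312.6,130.6))]: print(tri((S,a),(D,b)))
E
```

```text
t 1.83 pos [ 0.5229 -0.2433  0.4497] q [ 0.4915  0.3038 -0.1176  2.0192 -0.3234  0.4343  0.6889] F [-0.5 -0.6 -0.9]
 travel [0.4075 0.1649 0.0744] rot [25.1667 -0.0815  1.9694]
(array([0.5919, 0.1967, 0.1189]), [np.float64(3.454278711840422), np.float64(3.4542787118404132)])
(array([0.629 , 0.3221, 0.1228]), [np.float64(1.982322845036836), np.float64(1.982322845036948)])
```

Emit:
servo_tool([
  {"rot":[6,0,0.4],"travel":[0.036,0.015,0.007],"jaw":0.04},
  {"rot":[12,0,0.8],"travel":[0.072,0.03,0.013],"jaw":0.04},
  {"rot":[18,0,1.2],"travel":[0.108,0.044,0.02],"jaw":0.04},
  {"rot":[23,0,1.6],"travel":[0.145,0.059,0.026],"jaw":0.04},
  {"rot":[25.2,0,2],"travel":[0.182,0.074,0.033],"jaw":0.04},
])

```text
time_s: 2.25
ee_pos: [0.5997, -0.0558, 0.4503]
orientation: [-0.002, 0.707, 0.707, -0.003]
ft_force: [2.3, -0.0, -0.9]
gripper_width: 0.472
gripper_force: 0.0
```

Emit:
servo_tool([
  {"rot":[0,0,0],"travel":[0.038,0.015,0],"jaw":0.04},
  {"rot":[0,0,0],"travel":[0.075,0.031,0],"jaw":0.04},
  {"rot":[0,0,0],"travel":[0.113,0.046,0],"jaw":0.04},
  {"rot":[0,0,0],"travel":[0.15,0.06,0],"jaw":0.04},
  {"rot":[0,0,0],"travel":[0.188,0.074,0],"jaw":0.04},
])

```text
time_s: 2.67
ee_pos: [0.6727, 0.1325, 0.4496]
orientation: [-0.001, 0.707, 0.707, -0.002]
ft_force: [0.4, -0.1, 0.5]
gripper_width: 0.472
gripper_force: 0.0
```

Emit:
servo_tool([
  {"rot":[0,0,0],"travel":[0.037,0.013,0],"jaw":0.04},
  {"rot":[0,0,0],"travel":[0.037,0.013,0],"jaw":0.04},
  {"rot":[0,0,0],"travel":[0.037,0.013,0],"jaw":0.04},
])

```text
time_s: 2.92
ee_pos: [0.6849, 0.1721, 0.4489]
orientation: [-0.002, 0.705, 0.71, -0.001]
ft_force: [0.5, -1.3, -0.1]
gripper_width: 0.469
gripper_force: 0.0
```

```bash
python3 snap.py ea
```

```text
2.9167 [0.6849 0.1721 0.4489] [-0.0017  0.7047  0.7095 -0.0012] [-0.332  0.527  0.034  1.612 -0.023  1.007 -0.284]
```

Emit:
servo_tool([
  {"rot":[0,0,0],"travel":[0,-0.04,0],"jaw":0.04},
  {"rot":[0,0,0],"travel":[0,-0.08,0],"jaw":0.04},
  {"rot":[0,0,0],"travel":[0,-0.11,0],"jaw":0.04},
  {"rot":[0,0,0],"travel":[0,-0.11,0],"jaw":0.04},
  {"rot":[0,0,0],"travel":[0,-0.11,0],"jaw":0.04},
])

```text
time_s: 3.38
ee_pos: [0.5731, 0.1643, 0.4503]
orientation: [-0.001, 0.708, 0.706, -0.002]
ft_force: [1.4, 0.4, -0.4]
gripper_width: 0.466
gripper_force: 0.0
```

```bash
python3 snap.py eb; python3 - <<'E'
import cv2,numpy as np
a=cv2.imread('pics/ea.png');b=cv2.imread('pics/eb.png')
cv2.imwrite('pics/eab.png',np.hstack([a[0:420,40:440],b[:,160:560]]))
E
```

```text
3.3833 [0.5731 0.1643 0.4503] [-0.0009  0.708   0.7062 -0.0019] [-0.378  0.379  0.03   1.862 -0.014  0.905 -0.343]
```

View pics/eab.png

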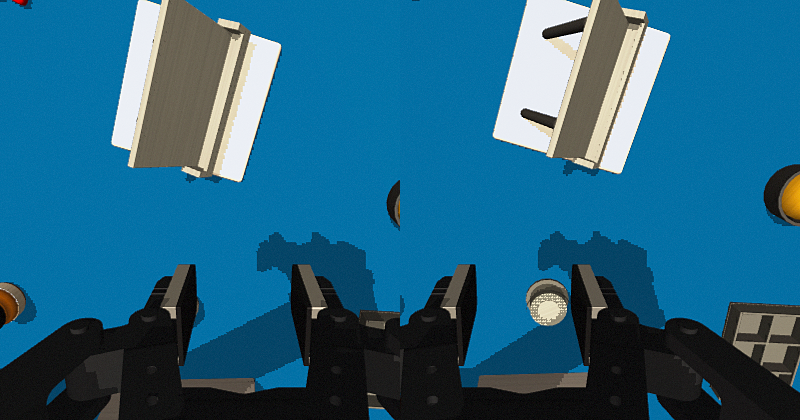

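The easel's dark face lies in view A with its near top corner at about (175,164), near seat corner at about (235,166) and far seat corner at about (272,30). In view B the same corners are at about (312,156), (339,159) and (388,12). I'll segment the face to refine these.

```bash
cat > es.py <<'E'
from h import *
import pickle
np.set_printoptions(precision=4,suppress=True)
for n,p in [('ea',(215,110)),('eb',(340,95))]:
    i=cv2.imread(f'pics/{n}.png'); b=cv2.medianBlur(i,3); c=b[p[1]-6:p[1]+6,p[0]-6:p[0]+6].reshape(-1,3).mean(0)
    m=(np.abs(b.astype(int)-c).max(2)<28).astype(np.uint8)
    m=cv2.morphologyEx(m,cv2.MORPH_OPEN,np.ones((5,5)))
    _,l=cv2.connectedComponents(m); k=l[p[1],p[0]]
    cs=max(cv2.findContours((l==k).astype(np.uint8),cv2.RETR_EXTERNAL,cv2.CHAIN_APPROX_NONE)[0],key=cv2.contourArea)
    print(n,c.round(),cv2.contourArea(cs),cv2.approxPolyDP(cs,3,True)[:,0].tolist())
    # row scan of colours across seat edge
    for y in (60,100,140):
        print(y,[(x,*i[y,x]) for x in range(p[0]-10,p[0]+75,4)] if 0 else '')
E
python3 es.py; python3 - <<'E'
import cv2,numpy as np
a=cv2.imread('pics/ea.png')[0:190,150:290];b=cv2.imread('pics/eb.png')[0:190,290:430]
cv2.imwrite('pics/eab2.png',np.hstack([cv2.resize(v,(400,543),interpolation=cv2.INTER_CUBIC) for v in (a,b)]))
E
```

```text
ea [ 83.  99. 106.] 10149.0 [[209, 0], [175, 166], [237, 168], [271, 33], [224, 0]]
60 
100 
140 
eb [ 81.  96. 103.] 4953.0 [[377, 0], [360, 1], [314, 156], [345, 154], [387, 28]]
60 
100 
140
```

View pics/eab2.png

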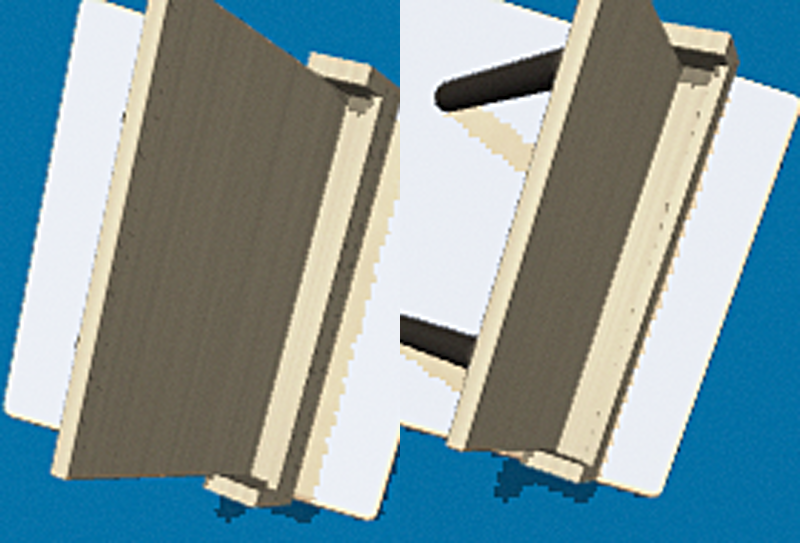

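The zoom shows the seat edge from (271,33) to (237,167) in view A and from (388,23) to (345,157) in view B. The near top corner is at (174.5,167) in A and (313.5,156.5) in B.

```bash
python3 - <<'E'
from h import *
import pickle
np.set_printoptions(precision=4,suppress=True)
A,B=[cam('wrist',pickle.load(open(f'pics/{n}.pkl','rb'))) for n in ('ea','eb')]
P={}
for k,a,b in [('far',(271.1,33.3),(388,22.8)),('near',(236.8,167.3),(344.6,156.8)),('top',(174.5,167),(313.5,156.5)),
   ('stopF',(150+372/2.857,67/2.857),(290+330/2.857,37/2.857)),('stopN',(150+206/2.857,480/2.857),(290+122/2.857,460/2.857))]:
    P[k],e=tri((A,a),(B,b)); print(k,P[k],'err',round(e[0],1))
d=P['far']-P['near']; print('len',np.linalg.norm(d),'yaw',np.degrees(np.arctan2(-d[0],d[1])),'mid',(P['far']+P['near'])/2)
u=P['top']-P['near']; print('slope len',np.linalg.norm(u),'lean',np.degrees(np.arccos(u[2]/np.linalg.norm(u))))
# rays on z=.034
for C,a in [(A,(271.1,33.3)),(B,(388,22.8)),(A,(236.8,167.3)),(B,(344.6,156.8))]: print(onz(C,a,.034))
E
```

```text
far [0.6684 0.3129 0.0344] err 0.2
near [0.6328 0.1865 0.038 ] err 1.2
top [0.594  0.1987 0.1239] err 0.3
stopF [0.6773 0.3165 0.0575] err 0.1
stopN [0.6192 0.1853 0.0476] err 0.6
len 0.13139208687135936 yaw -15.739961774220884 mid [0.6506 0.2497 0.0362]
slope len 0.0950350686491147 lean 25.34003033145406
[0.6684 0.3127 0.034 ]
[0.6685 0.3132 0.034 ]
[0.6323 0.1847 0.034 ]
[0.6333 0.1872 0.034 ]
```

The easel measures consistently: seat middle at (0.651, 0.250, 0.034), yaw −15.8°, lean 25.3°, edge length 131 mm. Now I'll check reach at the easel and plan the pre-grasp.

```bash
cat >> plan.py <<'E'
def ptarget(top,yaw,back,phi=25,depth=.005):
    Rt,_=target(top,yaw,0); g=np.array(top)+Rt[:,2]*(depth-back)
    Rt=Rt@R.from_euler('y',phi,degrees=True).as_matrix(); return Rt,g-Rt[:,2]*.155
TOP=[.5004,-.1801,.1604]
def easel_top(nrm=.002,up=0,seat=(.651,.250,.034),yaw=-15.8):
    Rt,_=target([0,0,0],yaw,0); return np.array(seat)+Rt[:,1]*nrm-Rt[:,2]*(.15+up)
E
sed -i "s/\['wa','wb'\]/['wa','wb','ea','eb']/" fit.py; python3 fit.py
python3 - <<'E'
from kin import *
p,sg=pickle.load(open('kin.pkl','rb')); q=observe()['joint_pos']
for n,a in [('pre',(TOP,2,.06)),('grasp',(TOP,2,0)),('lift',(TOP,2,.11)),('above',(easel_top(.004,.13),-15.8,0)),('seat',(easel_top(),-15.8,0))]:
    Rt,t=ptarget(*a); r=ik(Rt,t,q,p,sg); q=r.x; e=res(q,Rt,t,p,sg); print(n,t,q.round(2),'err mm',(np.linalg.norm(e[:3])*100).round(1),'deg',np.degrees(np.linalg.norm(e[3:])).round(1))
rel(*ptarget(TOP,2,.06))
E
```

```text
0.005149071430249996 [ 0.4302  0.6267  0.4576  0.2899 -4.7824 -0.0021 -0.0145 -0.07  ] (-1, -1, -1, -1)
pre [ 0.4201 -0.2484  0.3376] [ 1.5   0.71 -1.03  2.24 -0.03  0.47  0.77] err mm 0.0 deg 0.0
grasp [ 0.4455 -0.2476  0.2832] [ 1.39  0.8  -0.93  2.23  0.01  0.36  0.76] err mm 0.0 deg 0.0
lift [ 0.399  -0.2492  0.3829] [ 1.61  0.64 -1.11  2.23 -0.08  0.57  0.79] err mm 0.0 deg 0.0
above [0.4677 0.2338 0.4122] [ 0.46  0.45 -1.27  2.43  1.79  0.44 -2.48] err mm 0.0 deg 0.0
seat [0.5188 0.2193 0.2936] [ 0.36  0.84 -1.17  2.45  2.17  0.76 -2.65] err mm 0.0 deg 0.0
t 3.43 pos [0.5746 0.1644 0.4506] q [-0.3774  0.3803  0.0309  1.8594 -0.0146  0.9042 -0.343 ] F [ 0.5 -0.5  0.2]
 travel [-0.4132 -0.1529  0.1136] rot [-24.2485  25.1081  -7.5895]
```

The easel favours the opposite in-plane angle, because there joint 5 moves positive and has room at both places. I'll use φ = −22°.

```bash
python3 - <<'E'
from plan import *
rel(*ptarget(TOP,2,.09,phi=-22)); print(ptarget(TOP,2,.09,phi=-22)[1])
E
```

```text
t 3.43 pos [0.5746 0.1644 0.4506] q [-0.3774  0.3803  0.0309  1.8594 -0.0146  0.9042 -0.343 ] F [ 0.5 -0.5  0.2]
 travel [-0.2903 -0.1717  0.0835] rot [-25.2034 -21.1274   2.7026]
[ 0.4018 -0.1254  0.3677]
```

Emit:
servo_tool([
  {"rot":[0,-6,0],"travel":[-0.034,-0.008,0],"jaw":0.04},
  {"rot":[-1,-12,0],"travel":[-0.068,-0.016,0],"jaw":0.04},
  {"rot":[-3,-17,1],"travel":[-0.102,-0.026,0],"jaw":0.04},
  {"rot":[-6,-21,1],"travel":[-0.136,-0.038,0],"jaw":0.04},
  {"rot":[-12,-21.2,2],"travel":[-0.17,-0.05,0],"jaw":0.04},
])

```text
time_s: 3.85
ee_pos: [0.5261, -0.0057, 0.4504]
orientation: [0.205, 0.703, 0.678, -0.057]
ft_force: [0.6, 0.2, -0.2]
gripper_width: 0.474
gripper_force: 0.0
```

```bash
python3 - <<'E'
from plan import *
rel(*ptarget(TOP,2,.09,phi=-22))
E
```

```text
t 3.85 pos [ 0.5261 -0.0057  0.4504] q [-0.4071  0.2738  0.2829  2.0803  0.5123  0.709  -0.5545] F [ 0.6  0.2 -0.2]
 travel [-0.091  -0.1395  0.0944] rot [-12.5273   0.0693   3.1809]
```

Emit:
servo_tool([
  {"rot":[-3,0,1],"travel":[-0.019,-0.03,0.017],"jaw":0.04},
  {"rot":[-6,0,1.5],"travel":[-0.038,-0.06,0.036],"jaw":0.04},
  {"rot":[-9,0,2],"travel":[-0.057,-0.09,0.056],"jaw":0.04},
  {"rot":[-11,0,2.6],"travel":[-0.074,-0.115,0.076],"jaw":0.04},
  {"rot":[-12.5,0,3.2],"travel":[-0.091,-0.14,0.094],"jaw":0.04},
])

```text
time_s: 4.27
ee_pos: [0.4216, -0.1064, 0.3843]
orientation: [0.279, 0.698, 0.659, 0.008]
ft_force: [-0.2, -0.7, 0.2]
gripper_width: 0.47
gripper_force: 0.0
```

```bash
python3 snap.py g1; sed -i "s/'eb'\]/'eb','g1']/" fit.py; python3 fit.py; python3 - <<'E'
from kin import *
p,sg=pickle.load(open('kin.pkl','rb')); q=observe()['joint_pos']
for n,a in [('pre',(TOP,2,.05)),('grasp',(TOP,2,0)),('lift',(TOP,2,.1)),('above',(easel_top(.004,.13),-15.8,0)),('seat',(easel_top(),-15.8,0))]:
    Rt,t=ptarget(*a,phi=-22); r=ik(Rt,t,q,p,sg); q=r.x; e=res(q,Rt,t,p,sg); print(n,t,q.round(2),'err mm',(np.linalg.norm(e[:3])*100).round(1),'deg',np.degrees(np.linalg.norm(e[3:])).round(1))
rel(*ptarget(TOP,2,.03,phi=-22))
E
```

```text
4.2667 [ 0.4216 -0.1064  0.3843] [0.2792 0.6979 0.6595 0.0077] [-0.476  0.268  0.613  2.414  1.274  0.21  -1.193]
0.005786020703606901 [ 0.333   0.6194  0.4691  0.1667  1.506   0.0004 -0.0001 -0.0679] (-1, -1, -1, -1)
pre [ 0.4187 -0.1249  0.3314] [ 0.08  0.34  0.05  2.48  2.15  0.32 -2.04] err mm 0.0 deg 0.0
grasp [ 0.4398 -0.1241  0.2861] [ 0.15  0.47 -0.07  2.46  2.29  0.43 -2.2 ] err mm 0.0 deg 0.0
lift [ 0.3976 -0.1256  0.3767] [ 0.1   0.21  0.04  2.48  1.76  0.27 -1.62] err mm 0.0 deg 0.0
above [0.5    0.3531 0.4152] [-0.55  0.51 -0.38  1.85  0.81  1.17 -1.74] err mm 0.0 deg 0.0
seat [0.5511 0.3386 0.2965] [-0.54  0.69 -0.31  1.86  0.94  1.02 -1.84] err mm 0.0 deg 0.0
t 4.32 pos [ 0.4219 -0.1067  0.3843] q [-0.4745  0.2682  0.6115  2.4135  1.2824  0.2116 -1.2004] F [-0.8 -1.3 -1.2]
 travel [ 0.0098 -0.0241  0.0686] rot [-1.4193  1.2439  0.2886]
```

Emit:
servo_tool([
  {"rot":[-1,0.6,0.2],"travel":[0.005,-0.012,0.01],"jaw":0.04},
  {"rot":[-1.4,1.2,0.3],"travel":[0.01,-0.024,0.02],"jaw":0.04},
  {"rot":[-1.4,1.2,0.3],"travel":[0.01,-0.024,0.03],"jaw":0.04},
  {"rot":[-1.4,1.2,0.3],"travel":[0.01,-0.024,0.03],"jaw":0.04},
  {"rot":[-1.4,1.2,0.3],"travel":[0.01,-0.024,0.03],"jaw":0.04},
])

```text
time_s: 4.73
ee_pos: [0.4168, -0.1062, 0.3459]
orientation: [0.28, 0.694, 0.663, 0.027]
ft_force: [-0.2, -0.1, -0.2]
gripper_width: 0.468
gripper_force: 0.0
```

```bash
python3 - <<'E'
from plan import *
rel(*ptarget(TOP,2,.03,phi=-22))
E
```

```text
t 4.73 pos [ 0.4168 -0.1062  0.3459] q [-0.2696  0.3254  0.3832  2.4607  1.9656  0.2298 -1.9026] F [-0.2 -0.1 -0.2]
 travel [-0.005  -0.0052  0.0381] rot [ 0.1954 -0.4271  0.2193]
```

Emit:
servo_tool([
  {"rot":[0.2,-0.4,0.2],"travel":[-0.005,-0.005,0.01],"jaw":0.04},
  {"rot":[0.2,-0.4,0.2],"travel":[-0.005,-0.005,0.02],"jaw":0.04},
  {"rot":[0.2,-0.4,0.2],"travel":[-0.005,-0.005,0.03],"jaw":0.04},
  {"rot":[0.2,-0.4,0.2],"travel":[-0.005,-0.005,0.038],"jaw":0.04},
  {"rot":[0.2,-0.4,0.2],"travel":[-0.005,-0.005,0.038],"jaw":0.04},
])

```text
time_s: 5.15
ee_pos: [0.4281, -0.1251, 0.3144]
orientation: [0.283, 0.696, 0.66, 0.023]
ft_force: [0.6, -0.8, -0.7]
gripper_width: 0.468
gripper_force: 0.0
```

```bash
python3 - <<'E'
from plan import *
rel(*ptarget(TOP,2,.0,phi=-22))
E
python3 snap.py g2
```

```text
t 5.15 pos [ 0.4281 -0.1251  0.3144] q [-0.0788  0.4012  0.2069  2.4512  2.1779  0.3064 -2.0994] F [ 0.6 -0.8 -0.7]
 travel [ 0.0121 -0.0014  0.0281] rot [ 0.0689  0.1841 -0.0595]
5.15 [ 0.4281 -0.1251  0.3144] [0.2831 0.6957 0.6599 0.0229] [-0.079  0.401  0.207  2.451  2.178  0.306 -2.099]
```

View pics/g2.png

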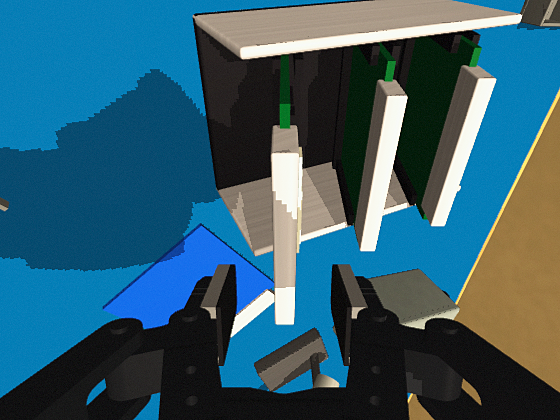

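The picture shows the card edge-on, with its strip centred at column 285 between the fingertips (225 and 343), so it is aligned. I'll advance and close.

Emit:
servo_tool([
  {"rot":[0,0.2,0],"travel":[0.006,-0.001,0.012],"jaw":0.04},
  {"rot":[0,0.2,0],"travel":[0.012,-0.001,0.022],"jaw":0.04},
  {"rot":[0,0.2,0],"travel":[0.012,-0.001,0.028],"jaw":0.04},
  {"rot":[0,0.2,0],"travel":[0.012,-0.001,0.028],"jaw":0.04},
])

```text
time_s: 5.53
ee_pos: [0.4387, -0.1232, 0.2863]
orientation: [0.281, 0.695, 0.661, 0.024]
ft_force: [-0.2, -0.4, -0.3]
gripper_width: 0.468
gripper_force: 0.0
```

Emit:
servo_tool([
  {"rot":[0,0,0],"travel":[0,0,0],"jaw":0.02},
  {"rot":[0,0,0],"travel":[0,0,0],"jaw":0.0},
  {"rot":[0,0,0],"travel":[0,0,0],"jaw":0.0},
  {"rot":[0,0,0],"travel":[0,0,0],"jaw":0.0},
  {"rot":[0,0,0],"travel":[0,0,0],"jaw":0.0},
], newtons=50)

```text
time_s: 5.95
ee_pos: [0.4387, -0.1232, 0.2876]
orientation: [0.283, 0.695, 0.661, 0.026]
ft_force: [1.1, 1.0, 6.0]
gripper_width: 0.108
gripper_force: 49.1
```

```bash
python3 - <<'E'
from plan import *
rel(*ptarget(TOP,2,.02,phi=-22)); rel(*ptarget(TOP,2,.1,phi=-22));s=observe();print(s['gripper_width'],s['gripper_force'])
E
```

```text
t 5.95 pos [ 0.4387 -0.1232  0.2876] q [-0.0076  0.4671  0.1104  2.4454  2.2662  0.3714 -2.2036] F [1.1 1.  6. ]
 travel [-0.0077  0.0004 -0.0165] rot [ 0.2736 -0.0717 -0.0348]
t 5.95 pos [ 0.4387 -0.1232  0.2876] q [-0.0076  0.4671  0.1104  2.4454  2.2662  0.3714 -2.2036] F [1.1 1.  6. ]
 travel [-0.0376  0.0008 -0.0907] rot [ 0.2736 -0.0717 -0.0348]
0.10808774920055651 49.094340205192566
```

Gripped at about 9 mm. Drawing the card up along the slot.

Emit:
servo_tool([
  {"rot":[0,0,0],"travel":[-0.0026,0,-0.0065],"jaw":0.0},
  {"rot":[0,0,0],"travel":[-0.006,0,-0.0148],"jaw":0.0},
  {"rot":[0,0,0],"travel":[-0.0097,0,-0.0241],"jaw":0.0},
  {"rot":[0,0,0],"travel":[-0.0135,0,-0.0334],"jaw":0.0},
  {"rot":[0,0,0],"travel":[-0.0172,0,-0.0427],"jaw":0.0},
])

```text
time_s: 6.37
ee_pos: [0.4187, -0.1235, 0.3291]
orientation: [0.281, 0.695, 0.661, 0.026]
ft_force: [4.1, -1.6, -1.3]
gripper_width: 0.107
gripper_force: 49.3
```

```bash
python3 - <<'E'
from plan import *
rel(*ptarget(TOP,2,.1,phi=-22));s=observe();print(s['gripper_width'],s['gripper_force'])
E
```

```text
t 6.37 pos [ 0.4187 -0.1235  0.3291] q [-0.1251  0.361   0.2631  2.461   2.1317  0.2699 -2.043 ] F [ 4.1 -1.6 -1.3]
 travel [-0.0206  0.001  -0.048 ] rot [ 0.1207 -0.2602  0.0036]
0.10710809742229334 49.26409900188446
```

Emit:
servo_tool([
  {"rot":[0,0,0],"travel":[-0.0045,0,-0.011],"jaw":0.0},
  {"rot":[0,0,0],"travel":[-0.009,0,-0.022],"jaw":0.0},
  {"rot":[0,0,0],"travel":[-0.0135,0,-0.033],"jaw":0.0},
  {"rot":[0,0,0],"travel":[-0.018,0.001,-0.044],"jaw":0.0},
  {"rot":[0,0,0],"travel":[-0.0225,0.001,-0.055],"jaw":0.0},
])

```text
time_s: 6.78
ee_pos: [0.3922, -0.1249, 0.3824]
orientation: [0.279, 0.696, 0.661, 0.026]
ft_force: [-0.6, -0.2, -1.8]
gripper_width: 0.105
gripper_force: 48.9
```

```bash
python3 - <<'E'
from plan import *
rel(*ptarget(TOP,2,.12,phi=-22));s=observe();print(s['gripper_width'],s['gripper_force'])
rel(*ptarget(easel_top(.004,.13),-15.8,0,phi=-22))
E
```

```text
t 6.78 pos [ 0.3922 -0.1249  0.3824] q [-0.5079  0.2515  0.7303  2.472   1.6647  0.121  -1.5214] F [-0.6 -0.2 -1.8]
 travel [-0.0054  0.0024 -0.0114] rot [-0.0506 -0.3894 -0.0572]
0.10504848612017001 48.88896346092224
t 6.78 pos [ 0.3922 -0.1249  0.3824] q [-0.5079  0.2515  0.7303  2.472   1.6647  0.121  -1.5214] F [-0.6 -0.2 -1.8]
 travel [ 0.4492  0.126  -0.1534] rot [ 5.9387 -7.9056 14.9253]
```

The card is lifted to about z 0.12 at its lower edge, clear of the guides. Carrying it across now.

```bash
python3 - <<'E'
from plan import *
s=observe();R0=R.from_quat(s['orientation'][[1,2,3,0]]).as_matrix()
rel(R0@R.from_euler('x',0).as_matrix(),np.array([.40,-.125,.40]))
rel(R0,np.array([.42,.045,.42]))
E
```

```text
t 6.78 pos [ 0.3922 -0.1249  0.3824] q [-0.5079  0.2515  0.7303  2.472   1.6647  0.121  -1.5214] F [-0.6 -0.2 -1.8]
 travel [-0.005   0.0144 -0.0116] rot [0. 0. 0.]
t 6.78 pos [ 0.3922 -0.1249  0.3824] q [-0.5079  0.2515  0.7303  2.472   1.6647  0.121  -1.5214] F [-0.6 -0.2 -1.8]
 travel [ 0.1497  0.0462 -0.0806] rot [0. 0. 0.]
```

Emit:
servo_tool([
  {"rot":[0,0,0],"travel":[0.002,0.006,-0.01],"jaw":0.0},
  {"rot":[0,0,0],"travel":[0.026,0.014,-0.024],"jaw":0.0},
  {"rot":[0,0,0],"travel":[0.056,0.022,-0.038],"jaw":0.0},
  {"rot":[0,0,0],"travel":[0.086,0.03,-0.052],"jaw":0.0},
  {"rot":[0,0,0],"travel":[0.118,0.038,-0.066],"jaw":0.0},
])

```text
time_s: 7.2
ee_pos: [0.4149, 0.0114, 0.4144]
orientation: [0.279, 0.696, 0.661, 0.026]
ft_force: [1.7, 0.9, -2.0]
gripper_width: 0.109
gripper_force: 48.9
```

```bash
python3 - <<'E'
from plan import *
s=observe();print(s['gripper_width'],s['gripper_force'])
rel(*ptarget(easel_top(.006,.15),-15.8,0,phi=-22)); print(ptarget(easel_top(.006,.15),-15.8,0,phi=-22)[1])
E
```

```text
0.10911699610352134 48.900741934776306
t 7.2 pos [0.4149 0.0114 0.4144] q [-0.8309  0.1812  0.6305  2.3987  0.9761  0.4208 -1.1493] F [ 1.7  0.9 -2. ]
 travel [ 0.3242  0.09   -0.1064] rot [ 5.9456 -7.9136 14.8981]
[0.4936 0.3549 0.4341]
```

Emit:
servo_tool([
  {"rot":[0.6,-0.8,1.5],"travel":[0.034,0.01,-0.013],"jaw":0.0},
  {"rot":[1.2,-1.6,3],"travel":[0.07,0.02,-0.026],"jaw":0.0},
  {"rot":[1.8,-2.4,4.5],"travel":[0.106,0.03,-0.039],"jaw":0.0},
  {"rot":[2.4,-3.2,6],"travel":[0.142,0.04,-0.05],"jaw":0.0},
  {"rot":[3,-4,7.5],"travel":[0.178,0.05,-0.061],"jaw":0.0},
])

```text
time_s: 7.62
ee_pos: [0.4578, 0.2008, 0.4262]
orientation: [0.282, 0.745, 0.605, 0.001]
ft_force: [1.1, -0.5, -2.0]
gripper_width: 0.107
gripper_force: 48.9
```

```bash
python3 - <<'E'
from plan import *
rel(*ptarget(easel_top(.006,.14),-15.8,0,phi=-22))
E
```

```text
t 7.62 pos [0.4578 0.2008 0.4262] q [-1.0341  0.3188  0.4808  2.153   0.6457  0.7484 -1.2768] F [ 1.1 -0.5 -2. ]
 travel [ 0.149   0.0186 -0.0494] rot [ 2.8885 -3.7707  7.4413]
```

Emit:
servo_tool([
  {"rot":[0.7,-1,1.9],"travel":[0.034,0.004,-0.012],"jaw":0.0},
  {"rot":[1.4,-1.9,3.8],"travel":[0.07,0.009,-0.025],"jaw":0.0},
  {"rot":[2.1,-2.8,5.6],"travel":[0.106,0.013,-0.037],"jaw":0.0},
  {"rot":[2.9,-3.8,7.4],"travel":[0.136,0.017,-0.046],"jaw":0.0},
  {"rot":[2.9,-3.8,7.4],"travel":[0.149,0.0186,-0.049],"jaw":0.0},
])

```text
time_s: 8.03
ee_pos: [0.4984, 0.3578, 0.4239]
orientation: [0.281, 0.788, 0.548, -0.018]
ft_force: [0.0, 1.8, -2.1]
gripper_width: 0.104
gripper_force: 48.9
```

Emit:
servo_tool([
  {"rot":[0,0,0],"travel":[0,0,0],"jaw":0.0},
  {"rot":[0,0,0],"travel":[0,0,0],"jaw":0.0},
  {"rot":[0,0,0],"travel":[0,0,0],"jaw":0.0},
])

```text
time_s: 8.28
ee_pos: [0.4985, 0.3496, 0.4246]
orientation: [0.284, 0.789, 0.545, -0.022]
ft_force: [-0.3, -0.7, -2.2]
gripper_width: 0.1
gripper_force: 48.9
```

```bash
python3 snap.py c1; python3 - <<'E'
from plan import *
rel(*ptarget(easel_top(.006,.14),-15.8,0,phi=-22)); 
i=[read_camera(n)[:,:,::-1] for n in ('scene','side')]; cv2.imwrite('pics/c1s.png',i[0]); cv2.imwrite('pics/c1d.png',i[1])
w=cv2.imread('pics/c1.png')
cv2.imwrite('pics/c1v.png',np.hstack([cv2.resize(w[0:420,140:420],(400,600)),np.vstack([cv2.resize(i[0][190:370,220:400],(400,300)),cv2.resize(i[1][50:200,240:440],(400,300))])]))
E
```

```text
8.2833 [0.4985 0.3496 0.4246] [ 0.2837  0.789   0.5445 -0.022 ] [-1.104  0.49   0.425  1.871  0.45   0.982 -1.36 ]
t 8.33 pos [0.4986 0.3494 0.4249] q [-1.104   0.4898  0.4252  1.8712  0.4504  0.9823 -1.3598] F [ 0.2 -0.6 -1.8]
 travel [ 0.0032 -0.0018 -0.0025] rot [ 0.0775  0.2645 -0.0378]
```

View pics/c1v.png

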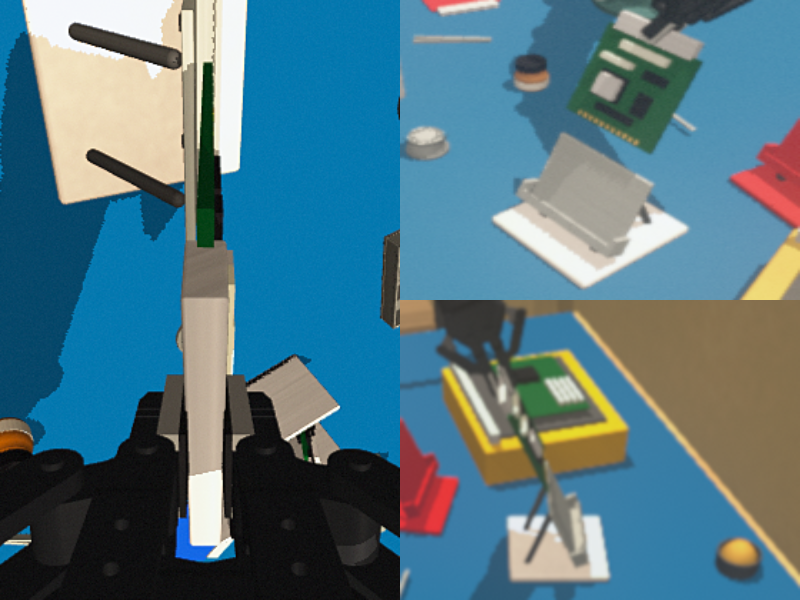

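The wrist picture shows the board over the easel, just in front of the plate, component side to +x. In the scene picture its lower edge runs from about (296.5,253) to (333,281), with chips facing the camera. I'll check the held pose against these pixels.

```bash
cat >> plan.py <<'E'
def held(s=None,lift=0.0):
    s=s or observe(); R0=R.from_quat(s['orientation'][[1,2,3,0]]).as_matrix()@R.from_euler('y',22,degrees=True).as_matrix()
    RT=R.from_quat(s['orientation'][[1,2,3,0]]).as_matrix(); g=s['ee_pos']+RT[:,2]*.155
    cz=-R0[:,2]; cx=R0[:,1]; cy=R0[:,0]; return g-cz*.145,cx,cy,cz   # origin, axes
E
python3 - <<'E'
from plan import *
import pickle
s=pickle.load(open('pics/c1.pkl','rb')); o,cx,cy,cz=held(s); print('origin',o,cx,cy,cz)
for sg in (-1,1):
    X=o+cy*.06*sg; print('scene',proj(cam('scene'),X),'side',proj(cam('side'),X),'wrist',proj(cam('wrist',s),X))
i=cv2.imread('pics/c1s.png'); b=i.astype(int)
m=((b[:,:,1]>b[:,:,0]+12)&(b[:,:,1]>b[:,:,2]+12)).astype(np.uint8); m[:,:270]=0; m[:195]=0;m[300:]=0;m[:,360:]=0
cs=max(cv2.findContours(cv2.morphologyEx(m,cv2.MORPH_CLOSE,np.ones((7,7))),cv2.RETR_EXTERNAL,cv2.CHAIN_APPROX_NONE)[0],key=cv2.contourArea)
print(cv2.contourArea(cs),cv2.approxPolyDP(cs,4,True)[:,0].tolist())
E
```

```text
origin [0.6    0.2591 0.1634] [ 0.8717 -0.2461  0.4238] [ 0.2737  0.9618 -0.0046] [-0.4064  0.12    0.9058]
scene [296.388 254.743] side [311.8587 144.3679] wrist [285.6123 203.8649]
scene [334.1949 282.4322] side [309.3814 120.5766] wrist [286.6673  39.9933]
2395.5 [[314, 204], [296, 254], [332, 280], [354, 227]]
```

The held card matches its prediction within 2 px. Descending along the plate.

```bash
python3 - <<'E'
from plan import *
rel(*ptarget(easel_top(.006,.07),-15.8,0,phi=-22)); rel(*ptarget(easel_top(.006,.02),-15.8,0,phi=-22))
E
```

```text
t 8.43 pos [0.4988 0.3499 0.4252] q [-1.1039  0.4896  0.4246  1.8701  0.4503  0.9822 -1.36  ] F [ 0.1 -0.2 -1.3]
 travel [ 0.0292 -0.0021  0.0628] rot [ 0.0983  0.1862 -0.0477]
t 8.43 pos [0.4988 0.3499 0.4252] q [-1.1039  0.4896  0.4246  1.8701  0.4503  0.9822 -1.36  ] F [ 0.1 -0.2 -1.3]
 travel [ 0.0481 -0.0022  0.1091] rot [ 0.0983  0.1862 -0.0477]
```

Emit:
servo_tool([
  {"rot":[0.1,0.2,0],"travel":[0.008,-0.002,0.014],"jaw":0.0},
  {"rot":[0.1,0.2,0],"travel":[0.015,-0.002,0.03],"jaw":0.0},
  {"rot":[0.1,0.2,0],"travel":[0.022,-0.002,0.046],"jaw":0.0},
  {"rot":[0.1,0.2,0],"travel":[0.029,-0.002,0.063],"jaw":0.0},
  {"rot":[0.1,0.2,0],"travel":[0.029,-0.002,0.063],"jaw":0.0},
])

```text
time_s: 8.85
ee_pos: [0.5265, 0.3456, 0.359]
orientation: [0.282, 0.789, 0.545, -0.022]
ft_force: [-0.4, -1.5, -2.1]
gripper_width: 0.106
gripper_force: 49.0
```

```bash
python3 - <<'E'
from plan import *
rel(*ptarget(easel_top(.006,.015),-15.8,0,phi=-22)); print(held()[0])
E
```

```text
t 8.85 pos [0.5265 0.3456 0.359 ] q [-1.0528  0.5959  0.4175  1.8789  0.4502  0.8598 -1.3737] F [-0.4 -1.5 -2.1]
 travel [0.0198 0.0009 0.0486] rot [-0.0527  0.1712  0.0558]
[0.6275 0.2557 0.0974]
```

Emit:
servo_tool([
  {"rot":[0,0.2,0],"travel":[0.005,0.001,0.012],"jaw":0.0},
  {"rot":[0,0.2,0],"travel":[0.01,0.001,0.025],"jaw":0.0},
  {"rot":[0,0.2,0],"travel":[0.015,0.001,0.037],"jaw":0.0},
  {"rot":[0,0.2,0],"travel":[0.02,0.001,0.0486],"jaw":0.0},
  {"rot":[0,0.2,0],"travel":[0.02,0.001,0.0486],"jaw":0.0},
])

```text
time_s: 9.27
ee_pos: [0.5491, 0.3411, 0.3118]
orientation: [0.281, 0.789, 0.546, -0.02]
ft_force: [-0.8, 0.4, -1.3]
gripper_width: 0.1
gripper_force: 48.9
```

```bash
python3 - <<'E'
from plan import *
rel(*ptarget(easel_top(.005,.0),-15.8,0,phi=-22)); print(held()[0])
w=read_camera('wrist')[:,:,::-1]; i=read_camera('scene')[:,:,::-1]
cv2.imwrite('pics/d1v.png',np.hstack([cv2.resize(w[0:300,180:380],(400,600),interpolation=2),cv2.resize(i[220:355,250:340],(400,600),interpolation=2)]))
E
```

```text
t 9.27 pos [0.5491 0.3411 0.3118] q [-1.0144  0.6756  0.4128  1.8723  0.4542  0.774  -1.3833] F [-0.8  0.4 -1.3]
 travel [ 0.0039 -0.0011  0.0146] rot [ 0.0029 -0.1381  0.096 ]
[0.6509 0.2526 0.05  ]
```

View pics/d1v.png

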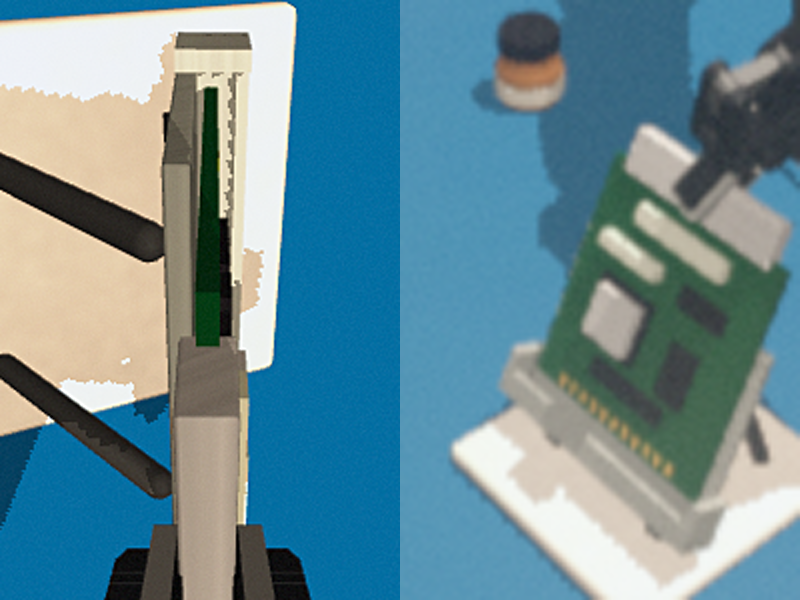

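The board sits inside the channel, between the plate (left) and the lip, with both end stops clear. Lowering gently until contact.

Emit:
servo_tool([
  {"rot":[0,0,0],"travel":[0.001,-0.001,0.004],"jaw":0.0},
  {"rot":[0,0,0],"travel":[0.002,-0.001,0.008],"jaw":0.0},
  {"rot":[0,0,0],"travel":[0.003,-0.001,0.01],"jaw":0.0},
  {"rot":[0,0,0],"travel":[0.0035,-0.001,0.012],"jaw":0.0},
  {"rot":[0,0,0],"travel":[0.0035,-0.001,0.012],"jaw":0.0},
])

```text
time_s: 9.78
ee_pos: [0.5527, 0.3395, 0.3024]
orientation: [0.281, 0.789, 0.546, -0.018]
ft_force: [0.5, -0.4, -1.1]
gripper_width: 0.108
gripper_force: 48.9
```

Emit:
servo_tool([
  {"rot":[0,0,0],"travel":[0.0005,0,0.001],"jaw":0.0},
  {"rot":[0,0,0],"travel":[0.001,0,0.0025],"jaw":0.0},
  {"rot":[0,0,0],"travel":[0.001,0,0.0025],"jaw":0.0},
])

```text
time_s: 10.03
ee_pos: [0.5539, 0.3393, 0.3]
orientation: [0.281, 0.789, 0.546, -0.018]
ft_force: [0.1, 0.3, -1.9]
gripper_width: 0.104
gripper_force: 48.9
```

```bash
python3 - <<'E'
from plan import *
rel(*ptarget(easel_top(.002,.0),-15.8,0,phi=-22)); print(held()[0])
E
```

```text
t 10.03 pos [0.5539 0.3393 0.3   ] q [-1.0064  0.6946  0.4127  1.8725  0.4567  0.7502 -1.3883] F [ 0.1  0.3 -1.9]
 travel [-0.0005 -0.0037  0.0025] rot [ 0.0671 -0.3154  0.049 ]
[0.6563 0.2516 0.0382]
```

Emit:
servo_tool([
  {"rot":[0,0,0],"travel":[0,-0.001,0.001],"jaw":0.0},
  {"rot":[0,0,0],"travel":[0,-0.001,0.0025],"jaw":0.0},
  {"rot":[0,0,0],"travel":[0,-0.001,0.0025],"jaw":0.0},
])

```text
time_s: 10.28
ee_pos: [0.5537, 0.3395, 0.299]
orientation: [0.281, 0.789, 0.546, -0.017]
ft_force: [-3.3, 2.2, 6.9]
gripper_width: 0.109
gripper_force: 50.2
```

Emit:
servo_tool([
  {"rot":[0,0,0],"travel":[0.0005,0,0.001],"jaw":0.0},
  {"rot":[0,0,0],"travel":[0.001,0,0.002],"jaw":0.0},
  {"rot":[0,0,0],"travel":[0.001,0,0.002],"jaw":0.0},
])

```text
time_s: 10.53
ee_pos: [0.5545, 0.3398, 0.299]
orientation: [0.281, 0.789, 0.546, -0.018]
ft_force: [-8.4, 4.6, 18.2]
gripper_width: 0.104
gripper_force: 52.1
```

```bash
python3 - <<'E'
from plan import *
rel(*ptarget(easel_top(.002,.0),-15.8,0,phi=-22)); print(held()[0])
E
```

```text
t 10.53 pos [0.5545 0.3398 0.299 ] q [-1.0064  0.697   0.4128  1.8712  0.4582  0.7492 -1.3911] F [-8.4  4.6 18.2]
 travel [-0.0015 -0.0037  0.0017] rot [ 0.1579 -0.2981 -0.0017]
[0.6573 0.2519 0.0374]
```

It's on the ledge with 20 N along the card. I'll ease the press and bring the back against the plate.

Emit:
servo_tool([
  {"rot":[0,0,0],"travel":[-0.0004,-0.001,-0.0012],"jaw":0.0},
  {"rot":[0,0,0],"travel":[-0.0004,-0.0025,-0.0012],"jaw":0.0},
  {"rot":[0,0,0],"travel":[-0.0004,-0.004,-0.0012],"jaw":0.0},
  {"rot":[0,0,0],"travel":[-0.0004,-0.004,-0.0012],"jaw":0.0},
  {"rot":[0,0,0],"travel":[-0.0004,-0.004,-0.0012],"jaw":0.0},
])

```text
time_s: 10.95
ee_pos: [0.5521, 0.3401, 0.298]
orientation: [0.282, 0.789, 0.546, -0.016]
ft_force: [-1.8, 1.3, 11.0]
gripper_width: 0.104
gripper_force: 51.0
```

```bash
python3 - <<'E'
from plan import *
rel(*ptarget(easel_top(.002,.0),-15.8,0,phi=-22)); o,cx,cy,cz=held(); print(o); f=observe()['ft_force']; print('F in card axes',f@cx,f@cy,f@cz)
E
```

```text
t 10.95 pos [0.5521 0.3401 0.298 ] q [-1.0118  0.697   0.4155  1.8768  0.4608  0.7435 -1.3975] F [-1.8  1.3 11. ]
 travel [-0.0011 -0.0011  0.0017] rot [ 0.3169 -0.3973 -0.027 ]
[0.6558 0.2525 0.0367]
F in card axes 2.7997568624510314 0.7811411690375452 10.86553865179113
```

The card now touches both ledge and plate. Releasing.

Emit:
servo_tool([
  {"rot":[0,0,0],"travel":[0,0,0],"jaw":0.012},
  {"rot":[0,0,0],"travel":[0,0,0],"jaw":0.02},
  {"rot":[0,0,0],"travel":[0,0,0],"jaw":0.03},
  {"rot":[0,0,0],"travel":[0,0,0],"jaw":0.04},
  {"rot":[0,0,0],"travel":[0,0,0],"jaw":0.045},
], newtons=20)

```text
time_s: 11.37
ee_pos: [0.5505, 0.3393, 0.2947]
orientation: [0.281, 0.789, 0.546, -0.018]
ft_force: [0.6, -0.1, -0.5]
gripper_width: 0.523
gripper_force: 0.0
```

Emit:
servo_tool([
  {"rot":[0,0,0],"travel":[0,0,0],"jaw":0.045},
  {"rot":[0,0,0],"travel":[0,0,0],"jaw":0.045},
  {"rot":[0,0,0],"travel":[0,0,0],"jaw":0.045},
])

```text
time_s: 11.62
ee_pos: [0.5506, 0.3394, 0.2949]
orientation: [0.281, 0.789, 0.546, -0.018]
ft_force: [-0.1, 0.0, 0.2]
gripper_width: 0.527
gripper_force: 0.0
```

Emit:
servo_tool([
  {"rot":[0,0,0],"travel":[-0.004,0,-0.01],"jaw":0.045},
  {"rot":[0,0,0],"travel":[-0.01,0,-0.025],"jaw":0.045},
  {"rot":[0,0,0],"travel":[-0.018,0,-0.045],"jaw":0.045},
  {"rot":[0,0,0],"travel":[-0.026,0,-0.065],"jaw":0.045},
  {"rot":[0,0,0],"travel":[-0.034,0,-0.085],"jaw":0.045},
])

```text
time_s: 12.03
ee_pos: [0.5125, 0.35, 0.3802]
orientation: [0.281, 0.789, 0.546, -0.018]
ft_force: [-0.2, -0.3, 0.1]
gripper_width: 0.529
gripper_force: 0.0
```

Emit:
servo_tool([
  {"rot":[0,0,0],"travel":[-0.01,0,-0.025],"jaw":0.045},
  {"rot":[0,0,0],"travel":[-0.015,0,-0.035],"jaw":0.045},
  {"rot":[0,0,0],"travel":[-0.015,0,-0.035],"jaw":0.045},
  {"rot":[0,0,0],"travel":[-0.015,0,-0.035],"jaw":0.045},
])

```text
time_s: 12.37
ee_pos: [0.4973, 0.3532, 0.4133]
orientation: [0.28, 0.789, 0.546, -0.017]
ft_force: [-0.0, 0.2, -0.7]
gripper_width: 0.529
gripper_force: 0.0
```

```bash
python3 - <<'E'
from plan import *
s=observe(); print(s['time_s'],s['ee_pos'],s['ft_force'],s['gripper_force'])
i=[read_camera(n)[:,:,::-1] for n in ('scene','side')]
Rt,_=target([0,0,0],-15.8,0)
for k,n in enumerate(('scene','side')):
    for sgn in (-1,1):
        for h in (0,.15): print(n,sgn,h,proj(cam(n),np.array([.651,.25,.034])+Rt[:,1]*.002+Rt[:,0]*(.06 if h==0 else .05)*sgn-Rt[:,2]*h).round(1))
cv2.imwrite('pics/f.png',np.hstack([cv2.resize(i[0][220:355,250:370],(400,450),interpolation=2),cv2.resize(i[1][80:200,260:367],(400,450),interpolation=2)]))
E
```

```text
12.3667 [0.4973 0.3532 0.4133] [-0.006   0.2159 -0.6634] 0.0
scene -1 0 [280.8 306.8]
scene -1 0.15 [304.1 253.7]
scene 1 0 [315.5 337.8]
scene 1 0.15 [336.1 276.4]
side -1 0 [327.3 178.2]
side -1 0.15 [308.1 139.1]
side 1 0 [323.9 153.8]
side 1 0.15 [306.2 119.3]
```

View pics/f.png

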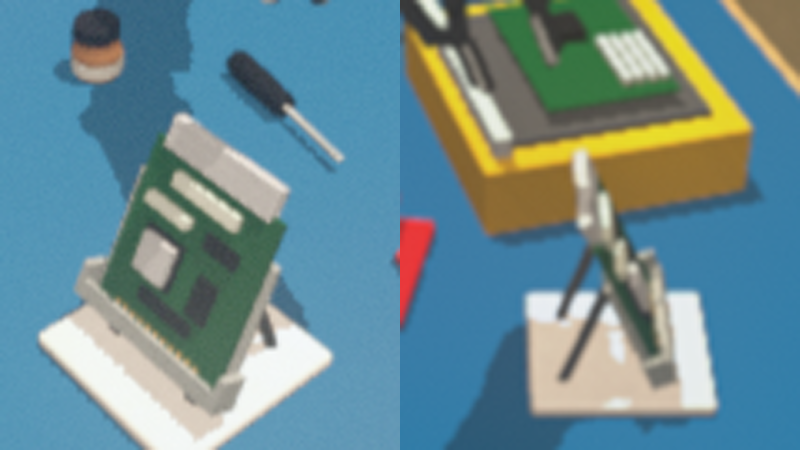

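The card stands leaning on the easel, released. Its top corners are at scene (304.6,254.5) and (337,277), against predicted (304.1,253.7) and (336.1,276.4).

```bash
python3 -c "
from station import hand_in; print(hand_in())"
```

```text
the job is handed in; nothing more can be done
None
```

The tall card stands released on the easel ledge, component side up and back on the plate, and I've handed the job in; it took about 12.5 s, and the hand-in returned no verdict.

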